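Fit the floor plates of a terrace model and hold them flush for the glue

TASK

Fit out the white terrace model: push every loose grey floor plate that is on the desk through the slot it fits at the foot of a house front (wide plates into wide slots, narrow plates into narrow ones, one to a slot) until its near edge is flush with the front wall. Then lay the aluminium straightedge flat on the model's forecourt, flush along the front wall and across all four slots, so that no plate can creep out while the glue sets, and last stand the steel drafting weight upright on top of it. Do not shift the glue bottle, tape measure or eraser.

Things in the scene. Friction and masses are not known exactly. Their poses are not given: they have to be found in the camera images.
- terrace: card model: row of four white flat-roofed houses on a plywood base 230 (x) by 312 (y) by 18 mm, fixed. Origin: centre of its underside; x points into the houses, y left along the fronts. Front wall: plane x = -5, y -136 to +136 mm, solid and upright above the slots, roofs up to 53 mm above the forecourt, the flat empty 110 mm of base before the wall (top 18 mm above the desk)
- slot_wide_left (a point): middle of the mouth of the leftmost slot, on the front wall plane at forecourt height; axes as the terrace. Slot 60 mm wide, 12 mm high, level with the forecourt, at the foot of the front wall; a flat channel of that width and height runs 86 mm into the house to a solid back wall. Walls between neighbouring slots are 13 mm thick
- slot_narrow_left (a point): the same for the second slot from the left (44 mm wide)
- slot_wide_right (a point): the same for the third slot from the left (60 mm wide)
- slot_narrow_right (a point): the same for the rightmost slot (44 mm wide)
- plate_wide_1: floor plate of grey board, 56 mm (its y) by 84 mm (its x, the way it slides) by 8 mm thick, 60 g, a plan drawn on its top; corners stepped back 4 mm; either end may go in first. Origin at the centre of its underside. May be absent
- plate_wide_2: floor plate of grey board, 56 mm (its y) by 84 mm (its x, the way it slides) by 8 mm thick, 60 g, a plan drawn on its top; corners stepped back 4 mm; either end may go in first. Origin at the centre of its underside. May be absent
- plate_narrow_1: floor plate of grey board, 40 mm (its y) by 84 mm (its x, the way it slides) by 8 mm thick, 60 g, a plan drawn on its top; corners stepped back 4 mm; either end may go in first. Origin at the centre of its underside. May be absent
- plate_narrow_2: floor plate of grey board, 40 mm (its y) by 84 mm (its x, the way it slides) by 8 mm thick, 60 g, a plan drawn on its top; corners stepped back 4 mm; either end may go in first. Origin at the centre of its underside. May be absent
- straightedge: flat aluminium bar, 300 mm (its y) by 50 mm (its x) by 10 mm thick, 0.32 kg, graduations along one long edge; origin at the centre of its underside; either long edge may go to the wall
- weight: turned steel drafting weight, 0.42 kg, 50 mm across and 46 mm high; a round foot 27 mm high with a knob 22 mm across above it (from 27 to 44 mm); origin at the centre of its underside, z up its axis
- glue_bottle: white glue bottle, 43 mm across, 134 mm high, standing; leave it alone. Origin at the centre of its underside
- tape_measure: yellow pocket tape measure, 30 by 62 by 52 mm; leave it alone. Origin at the centre of its underside
- eraser: eraser in a blue sleeve, 22 by 52 by 13 mm; leave it alone. Origin at the centre of its underside
Not all that is in view belongs to the job. Of the things that look like the weight, take the one that is farthest from the robot's base at the start.

How it is judged:
By the outcome, as a careful person would: the job done as asked, in the order asked, and still so for the second after the job is handed in, with the robot touching nothing.
Of plate_wide_1, plate_wide_2, plate_narrow_1, plate_narrow_2 only 3 to 4 are there at a start; the rules pass over those that are not, and their reading is None.
At some moment in a run one of plate_wide_1, plate_wide_2, plate_narrow_1, plate_narrow_2, straightedge may be knocked a few centimetres aside while the robot is not near it.
Once in a run the grip may slacken for a moment while it holds something.
It also fails if it takes over 210 s, if anything falls off the work surface, if the arm or the gripper's body presses on something with over 40 N, if the wrist force passes 120 N, or if a joint passes its speed limit or range.

ROBOT

A 7-joint arm with a two-finger parallel gripper is mounted at the origin on the work surface; the furniture and walls round the work are solid. World frame = base frame: x ahead of the robot, y to its left, z up, the work surface at z = 0. Lengths are in m, angles in degrees, forces in N, time in s.
With the tool pointing down it reaches from about 0.35 to 0.775 m from the base axis. Payload 3.1 kg.
Tool frame: the origin (TCP) lies on the centre line of the jaws, within the pads' length; the fingertips stand 17 mm ahead of it and the grasp point (between the pads) lies 2 mm behind it (robot.tip_reach is the distance from the TCP to the fingertips, in m); z points along the fingers, y is the line along which they close (so a half turn about z gives the same grasp; the last joint's range is limited). The gripper opens to 85 mm and grips with 20 to 120 N. Pads are 22 mm wide; open, the fingers measure 114 mm over their backs; the gripper's body (76 mm by 85 mm) begins 54 mm behind the grasp point. The pads swing forward as they close: fully open they stand 13 mm farther back than shut.
Start: joints at [67.397, 17.813, 0.802, 86.603, -0.252, 75.585, -1.558], TCP at [0.19, -0.516, 0.248] pointing down, gripper open.
Joint ranges: [-154.91, 154.91], [-16.99, 109.72], [-72.82, 74.43], [7.12, 147.25], [-82.49, 262.49], [11.32, 116.49], [-174.64, 174.64]. Speed limits (degrees/s): [159.86, 159.86, 180, 180, 180, 180, 180].

INTERFACE

Orientations are given as [roll, pitch, yaw] about the fixed x, y, z axes, in that order (R = Rz(yaw) Ry(pitch) Rx(roll)).
In Python, from station import robot, fingers, vision, workorder, recognise gives the robot as it stands. Calls block until the motion is done:
- robot.move_to(position, orientation): joint-space move of the TCP to a pose.
- robot.line_to(position, orientation=None, velocity=0.15, f_stop=None): straight line of the TCP; orientation=None keeps the orientation; velocity is the mean speed in m/s. With f_stop (N) it stops when the force on the tool has changed by that much, and returns True; else False.
- robot.move_j(angles): joint-space move.
- fingers.gripper_to(opening, force=None): opening from 0.0 (shut) to 1.0 (fully open); force is the grip in N (None keeps the last); returns when the fingers have stopped.
- robot.pause(seconds).
- robot.inverse_kinematics(position, orientation): joint angles nearest the present ones, or None.
- vision.grab_frame(name): name is "side" or "top" or "wrist"; returns the picture (480x640x3 uint8, red, green, blue); there is no depth.
- vision.calibration(name): a dict with "mtx" (3x3 intrinsics, pixels), "k1" (the pictures are not rectified: a ray, as slopes to the right and down, at radius r is drawn at 1 + k1 r^2 times it, then the intrinsics apply), "extrinsics" (4x4, takes a point from world to camera coordinates); the wrist camera has in their place "T_tool_cam" (4x4, takes a point from camera to tool coordinates, whose origin is the TCP and whose axes are the flange's). Camera axes: x right, y up, looking along -z (the intrinsics and any distortion apply to the point x, -y, -z); pixel columns grow to the right and rows downward; lengths in m; the calibration is good to about 2 mm. A picture is of the moment at which its call begins: read the wrist's pose just before it. calibration takes no time and is no camera call.
A pose or a line that the arm cannot do raises robot.PlanningError and nothing moves.
- workorder.close_job(): hands the job in; it is judged then, once.
Trained networks look in the newest picture that a camera, given by its name, has taken for a name from the list of things; names that differ only in an ending like _2 or _b are one class to them, and where a whole thing is asked for, a point or a joint stands for the part that bears it (a point fixed in the world has none). Each returns a list of dicts, best first, with "p" (0 to 1); they miss things now and then, are a little off and sometimes report something else, mostly with a low value. They report only what shows in the picture. A call takes as long as a camera call. They do not tell look-alikes from the thing itself.
- recognise(label, camera): "rect" ([centre column, centre row, width, height] in pixels, round what is visible of it).
Readings, each from a call of its own:
- robot.current_time_s(): time.
- robot.current_joint_positions(): joint angles.
- robot.current_dq(): joint speeds.
- robot.current_joint_torque(): joint torques, N m.
- robot.current_tool_pos(): TCP position.
- robot.current_eef_rot(): TCP orientation.
- robot.current_contact_force(): force on the tool from outside, world axes, zero at the start.
- robot.current_torque(): the same for the moment, N m.
- robot.current_finger_gap(): opening from 0.0 (shut) to 1.0 (fully open).
- robot.current_gripper_force(): force on a finger pad.
Only numpy, scipy, OpenCV 4.12 (cv2) and the standard library are available. Lean on these libraries where they do the work, as an engineer would, in place of code of your own. Each camera call takes 0.05 s, during which the arm holds its last target. There are 200 camera calls.

## Working session

There is one attempt and no reset: what is moved stays moved. The work goes in short steps, each a Python script; the robot and the scene stay as the last script left them, time stands still between calls to the robot, and variables do not carry over. Pictures are saved under pics/ and viewed, at most 14 in all, crops included, and the job is handed in when it is done.

```bash
mkdir -p pics; ls; python3 - <<'E'
from station import robot, fingers, vision, workorder, recognise
import cv2
for n in ("top","side"):
    im=vision.grab_frame(n); cv2.imwrite(f"pics/{n}0.png",im[:,:,::-1])
    c=vision.calibration(n); print(n,c)
    for l in ("terrace","plate_wide_1","plate_narrow_1","straightedge","weight","glue_bottle","tape_measure","eraser","slot_wide_left","slot_narrow_left"):
        print(l,[([round(float(v)) for v in d["rect"]],round(d["p"],2)) for d in recognise(l,n)])
print(vision.calibration("wrist"), robot.current_time_s(), robot.current_eef_rot(), robot.tip_reach)
E
```

```text
pics
top {'mtx': array([[503.03879952,   0.        , 317.65477901],
       [  0.        , 503.03879952, 246.45732714],
       [  0.        ,   0.        ,   1.        ]]), 'k1': -0.055294130027752166, 'extrinsics': array([[-4.16983918e-01, -9.08913767e-01, -4.19506359e-04,
         2.14478903e-01],
       [ 8.63953694e-01, -3.96500790e-01,  3.10437010e-01,
        -4.23598169e-01],
       [-2.82326807e-01,  1.29084807e-01,  9.50593860e-01,
        -1.08269071e+00],
       [ 0.00000000e+00,  0.00000000e+00,  0.00000000e+00,
         1.00000000e+00]])}
terrace [([303, 186, 146, 118], 0.68)]
plate_wide_1 [([433, 221, 39, 31], 0.76), ([416, 173, 28, 36], 0.6)]
plate_narrow_1 [([197, 265, 36, 31], 0.73), ([223, 306, 18, 36], 0.69)]
straightedge [([337, 266, 114, 77], 0.9), ([459, 172, 20, 28], 0.53)]
weight [([172, 302, 25, 21], 0.98), ([188, 338, 21, 20], 0.97), ([292, 341, 22, 25], 0.65), ([250, 404, 17, 23], 0.61)]
glue_bottle [([459, 174, 26, 28], 0.85)]
tape_measure [([382, 132, 15, 20], 0.62), ([299, 186, 144, 117], 0.36)]
eraser [([384, 131, 16, 17], 0.59)]
slot_wide_left [([300, 1
[... 1011 characters left out ...]
)]
slot_wide_left [([241, 233, 128, 86], 0.86)]
slot_narrow_left [([243, 235, 131, 94], 0.78)]
{'mtx': array([[357.5816411 ,   0.        , 324.18952653],
       [  0.        , 357.5816411 , 242.24864009],
       [  0.        ,   0.        ,   1.        ]]), 'k1': -0.0012157742186688282, 'T_tool_cam': array([[ 9.65347560e-04,  9.60432794e-01,  2.78510173e-01,
         7.11967049e-02],
       [ 9.99999246e-01, -1.13845193e-03,  4.59802722e-04,
         1.40453451e-03],
       [ 7.58680057e-04,  2.78509520e-01, -9.60433169e-01,
        -1.26070398e-01],
       [ 0.00000000e+00,  0.00000000e+00,  0.00000000e+00,
         1.00000000e+00]])} 1.1 [1.79998508e+02 2.38104375e-03 2.02155795e+01] 0.017
```

View pictures.

View pics/top0.png

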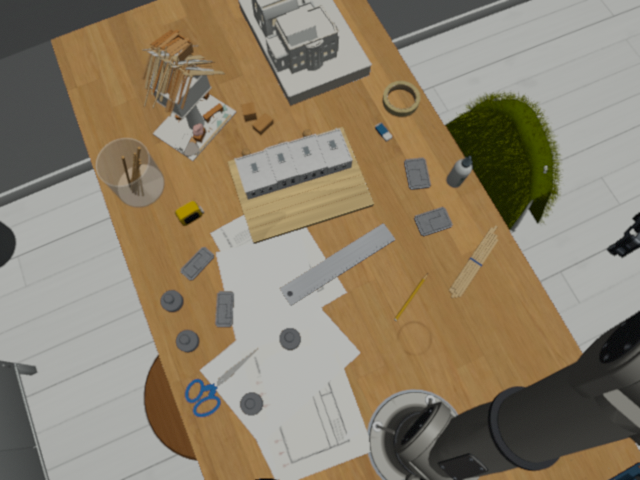

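View pics/side0.png

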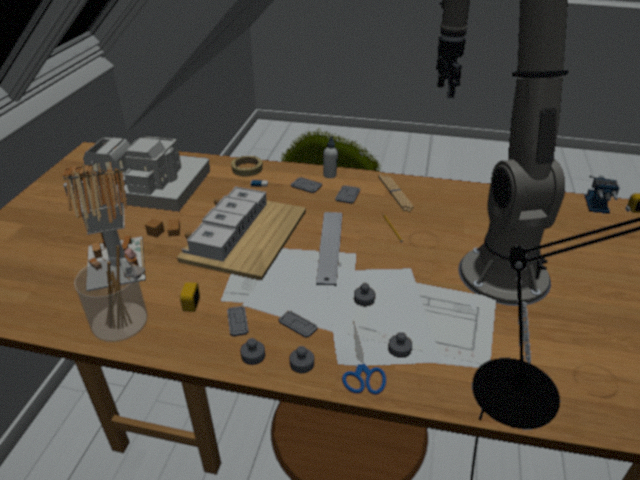

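```bash
cat > h.py <<'E'
from station import robot, fingers, vision, workorder, recognise
import numpy as np, cv2, json
from scipy.spatial.transform import Rotation as R
def pose():
    T=np.eye(4); T[:3,:3]=R.from_euler('xyz',robot.current_eef_rot(),degrees=True).as_matrix(); T[:3,3]=robot.current_tool_pos(); return T
def cam(name,T=None):
    """camera-to-world and calibration"""
    c=vision.calibration(name)
    return ((T@c["T_tool_cam"]) if name=="wrist" else np.linalg.inv(c["extrinsics"])),c
def ray(uv,cw,c):
    K=c["mtx"]; d=np.array([(uv[0]-K[0,2])/K[0,0],(uv[1]-K[1,2])/K[1,1]]); s=d.copy()
    for _ in range(8): s=d/(1+c["k1"]*(s@s))
    v=cw[:3,:3]@np.array([s[0],-s[1],-1]); return cw[:3,3],v/np.linalg.norm(v)
def onplane(uv,z,cw,c):
    o,v=ray(uv,cw,c); return o+v*(z-o[2])/v[2]
def project(p,cw,c):
    q=np.linalg.inv(cw)@np.append(p,1); s=np.array([q[0]/-q[2],-q[1]/-q[2]]); s=s*(1+c["k1"]*(s@s))
    K=c["mtx"]; return s*K[0,0]+K[:2,2]
def meet(rays):
    A=np.zeros((3,3)); b=np.zeros(3)
    for o,v in rays: P=np.eye(3)-np.outer(v,v); A+=P; b+=P@o
    p=np.linalg.solve(A,b); return p,max(np.linalg.norm((np.eye(3)-np.outer(v,v))@(p-o)) for o,v in rays)
def snap(name):
    T=pose() if name=="wrist" else None; im=vision.grab_frame(name); return im,*cam(name,T)
def save(n,im): cv2.imwrite(f"pics/{n}.png",im[:,:,::-1])
def down(yaw): return [180,0,yaw]
E
python3 - <<'E'
from h import *
t=cam("top"); s=cam("side")
P=dict(w1=((433,221),(308,185)),w1x=((433,221),(349,195)),w2x=((416,173),(308,185)),na=((197,264),(237,321)),nb=((224,309),(298,324)),
 weA=((172,301),(252,351)),weB=((187,341),(303,359)),weC=((290,339),(365,294)),weD=((252,404),(400,345)),
 se=((337,266),(331,249)),glue=((459,174),(331,160)),tape=((189,212),(190,296)),eraser=((384,131),(259,184)),
 fl=((255,241),(180,262)),fr=((372,205),(263,275)))
for k,(a,b) in P.items():
    p,e=meet([ray(a,*t),ray(b,*s)]); print(k,p.round(3),"err",round(e,4),"top@z0",onplane(a,0.008,*t).round(3)[:2],"side",onplane(b,0.008,*s).round(3)[:2],"r",round(np.hypot(*p[:2]),3))
E
```

```text
w1 [ 0.492 -0.269  0.016] err 0.0592 top@z0 [ 0.434 -0.275] side [ 0.558 -0.293] r 0.561
w1x [ 0.433 -0.278 -0.001] err 0.003 top@z0 [ 0.434 -0.275] side [ 0.427 -0.263] r 0.515
w2x [ 0.563 -0.3    0.005] err 0.004 top@z0 [ 0.566 -0.299] side [ 0.558 -0.293] r 0.638
na [0.575 0.292 0.002] err 0.001 top@z0 [0.572 0.291] side [0.574 0.297] r 0.645
nb [0.445 0.272 0.003] err 0.0006 top@z0 [0.444 0.272] side [0.443 0.277] r 0.521
weA [0.512 0.375 0.012] err 0.0014 top@z0 [0.512 0.376] side [0.515 0.372] r 0.635
weB [0.408 0.375 0.015] err 0.0008 top@z0 [0.41  0.376] side [0.409 0.37 ] r 0.554
weC [0.316 0.16  0.016] err 0.0001 top@z0 [0.317 0.16 ] side [0.317 0.151] r 0.354
weD [0.222 0.293 0.011] err 0.0008 top@z0 [0.221 0.294] side [0.222 0.29 ] r 0.367
se [ 0.43  -0.013 -0.004] err 0.0008 top@z0 [ 0.428 -0.011] side [0.427 0.002] r 0.431
glue [ 0.504 -0.374  0.055] err 0.0005 top@z0 [ 0.518 -0.398] side [ 0.522 -0.461] r 0.628
tape [0.697 0.261 0.025] err 0.0008 top@z0 [0.707 0.262] side [0.707 0.244] r 0.745
eraser [ 0.711 -0.284 -0.001] err 0.0017 top@z0 [ 0.709 -0.28 ] side [ 0.704 -0.268] r 0.766
fl [0.659 0.167 0.029] err 0.0958 top@z0 [0.568 0.142] side [0.781 0.133] r 0.68
fr [ 0.684 -0.258 -0.35 ] err 0.0288 top@z0 [ 0.534 -0.157] side [0.565 0.137] r 0.731
```

```bash
python3 - <<'E'
from h import *
import pickle
yaw=173.5
D=[]
for i,p in enumerate([(0.50,0.0,0.26),(0.56,-0.04,0.20)]):
    robot.move_to(p,down(yaw)); im,cw,c=snap("wrist"); save(f"ter{i}",im); D.append((im,cw,c))
    print(robot.current_joint_positions(), robot.current_time_s())
    for l in ("slot_wide_left","slot_narrow_left","terrace","straightedge"): print(l,[([round(float(v)) for v in d["rect"]],round(d["p"],2)) for d in recognise(l,"wrist")])
pickle.dump(D,open("ter.pkl","wb"))
E
```

```text
[ 32.86652462  16.09218199 -43.37063547  91.73734405  11.30976665
  76.69769877  71.33691326] 3.3083
slot_wide_left [([326, 338, 285, 182], 0.57)]
slot_narrow_left [([327, 338, 283, 177], 0.77)]
terrace [([326, 336, 289, 182], 0.58), ([593, 243, 81, 67], 0.24)]
straightedge [([306, 143, 299, 128], 0.68)]
[ 31.18298774  26.05241745 -40.74497866  88.07035366  17.4183585
  72.40230126  71.54906102] 4.025
slot_wide_left [([364, 314, 359, 225], 0.76)]
slot_narrow_left [([364, 313, 356, 226], 0.79)]
terrace []
straightedge [([338, 74, 375, 149], 0.91)]
```

View pics/ter0.png

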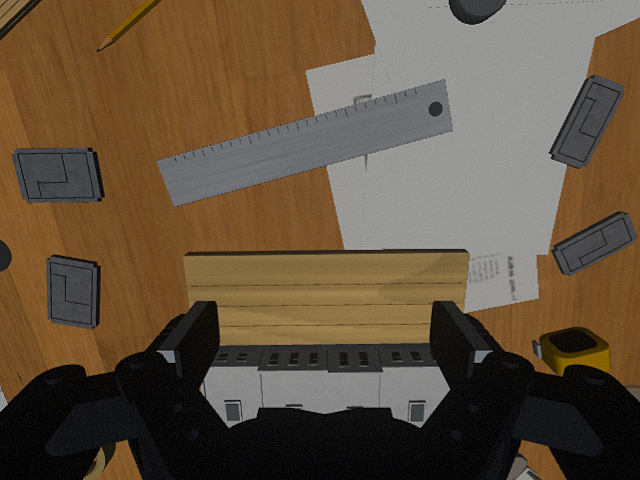

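View pics/ter1.png

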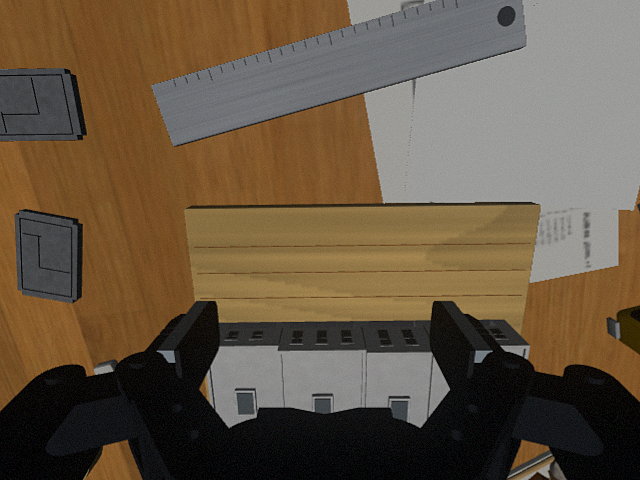

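```bash
python3 - <<'E'
from h import *
import pickle
D=pickle.load(open("ter.pkl","rb"))
A=[(D[0][1],D[0][2]),(D[1][1],D[1][2])]
for n,uv in dict(cr=((186,253),(188,207)),cl=((467,251),(540,204))).items():
    p,e=meet([ray(u,*a) for u,a in zip(uv,A)]); print(n,p.round(4),round(e,4),[onplane(u,.018,*a).round(4)[:2] for u,a in zip(uv,A)])
for u,a in (((320,345),A[0]),((320,321),A[1]),((225,324),A[1])): print("wall",onplane(u,.018,*a).round(4))
from math import *
robot.move_to((0.52,0.0,0.15),[180,35,173.5]); im,cw,c=snap("wrist"); save("slots",im); pickle.dump((im,cw,c),open("slots.pkl","wb"))
print(robot.current_time_s(),recognise("slot_wide_left","wrist"),recognise("slot_narrow_left","wrist"))
E
```

```text
cr [ 0.535  -0.1625  0.0042] 0.0 [array([ 0.5312, -0.1565]), array([ 0.5331, -0.1569])]
cl [0.5637 0.1446 0.0208] 0.0009 [array([0.5639, 0.1451]), array([0.5652, 0.1469])]
wall [ 0.6598 -0.026   0.018 ]
wall [ 0.6553 -0.0559  0.018 ]
wall [ 0.6481 -0.1464  0.018 ]
5.2083 [{'rect': [322.2, 252.3, 452.1, 207.0], 'p': 0.69}, {'rect': [97.5, 290.1, 49.5, 29.1], 'p': 0.15}] [{'rect': [320.9, 248.9, 444.7, 205.8], 'p': 0.85}]
```

View pics/slots.png

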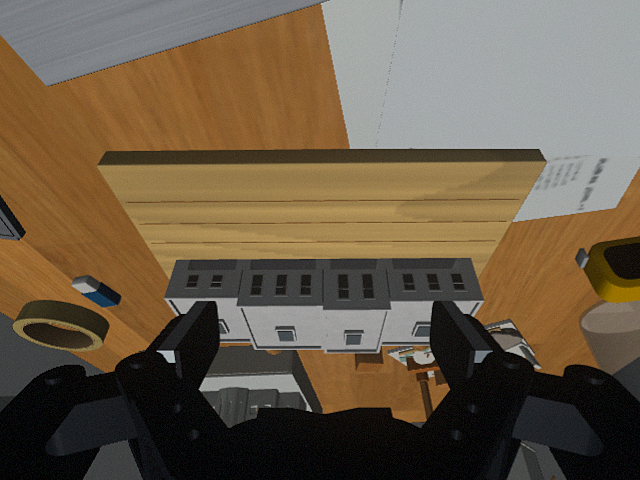

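```bash
python3 - <<'E'
import cv2
im=cv2.imread("pics/slots.png")[235:325,155:495]
g=cv2.convertScaleAbs(im,alpha=1.8)
cv2.imwrite("pics/slotc.png",cv2.resize(g,(800,212),interpolation=cv2.INTER_CUBIC))
E
```

```text
(no output)
```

View pics/slotc.png

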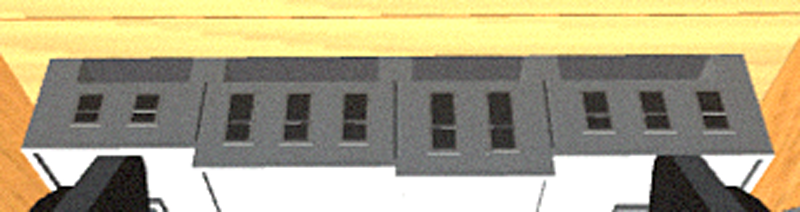

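```bash
python3 - <<'E'
from h import *
import pickle
from scipy.optimize import least_squares
im,cw,c=pickle.load(open("slots.pkl","rb"))
D=pickle.load(open("ter.pkl","rb"))
g=im.astype(float).mean(2)
for r in (261,262,263,265):
    d=np.diff(cv2.GaussianBlur(g[r:r+1],(5,1),0)[0]); ii=[i for i in range(160,490) if abs(d[i])>2.0 and abs(d[i])==abs(d[i-2:i+3]).max()]
    print(r,[(i+.5,round(d[i],1)) for i in ii])
# rows of wall foot / front edge at several columns
for nm,(I,cols,lo,hi) in dict(s=(im,(180,240,320,400,460),250,270),s2=(im,(130,240,320,400,520),140,175),a=(D[0][0],(240,320,400),335,352),b=(D[1][0],(240,320,400),312,330),a2=(D[0][0],(200,320,450),240,262),b2=(D[1][0],(205,320,520),195,215)).items():
    G=I.astype(float).mean(2); out=[]
    for q in cols:
        d=np.diff(G[lo:hi,q-2:q+3].mean(1)); k=np.argsort(-abs(d))[:2]; out.append((q,[(int(lo+j),round(d[j])) for j in k]))
    print(nm,out)
for nm,I,r in (("s",im,160),("s",im,150+18),("a",D[0][0],265),("b",D[1][0],220)):
    d=np.diff(I[r-1:r+2].astype(float).mean(2).mean(0)); k=np.argsort(-abs(d))[:8]; print(nm,r,sorted((int(j),round(d[j])) for j in k))
E
```

```text
261 [(175.5, np.float64(-26.8)), (189.5, np.float64(-8.8)), (218.5, np.float64(2.4)), (230.5, np.float64(-2.0)), (236.5, np.float64(4.8)), (250.5, np.float64(-5.8)), (293.5, np.float64(-2.1)), (315.5, np.float64(4.6)), (329.5, np.float64(-3.8)), (370.5, np.float64(2.3)), (376.5, np.float64(6.2)), (391.5, np.float64(-5.5)), (410.5, np.float64(-2.2)), (454.5, np.float64(7.5)), (471.5, np.float64(16.8)), (488.5, np.float64(-5.9))]
262 [(174.5, np.float64(-19.0)), (188.5, np.float64(-6.6)), (218.5, np.float64(-2.2)), (236.5, np.float64(5.9)), (250.5, np.float64(-5.5)), (262.5, np.float64(-2.2)), (275.5, np.float64(2.7)), (299.5, np.float64(-2.1)), (302.5, np.float64(2.9)), (307.5, np.float64(-2.1)), (315.5, np.float64(5.4)), (330.5, np.float64(-5.4)), (376.5, np.float64(6.1)), (391.5, np.float64(-5.7)), (433.5, np.float64(-2.1)), (439.5, np.float64(2.2)), (454.5, np.float64(6.3)), (458.5, np.float64(-2.6)), (471.5, np.float64(17.8)), (487.5, np.float64(-7.2))]
263 [(168.5, np.float64(-2.1)), (174.5, np.float64(-22.4)), (188.5, np.float64(-7.4)), (208.5, np.float64(2.1)), (236.5, np.float
[... 1286 characters left out ...]
 (342, -33)])]
b [(240, [(321, -46), (322, -23)]), (320, [(321, -59), (320, -25)]), (400, [(320, -39), (319, -31)])]
a2 [(200, [(255, 49), (251, -37)]), (320, [(254, 41), (249, -38)]), (450, [(248, -125), (252, 49)])]
b2 [(205, [(208, 53), (205, -35)]), (320, [(203, -44), (206, 34)]), (520, [(201, -131), (204, 48)])]
s 160 [(99, -33), (545, 54), (546, 32), (598, -19), (599, -13), (600, -16), (604, 15), (605, 17)]
s 168 [(97, 18), (543, 33), (544, 14), (570, 14), (579, 12), (594, -12), (637, -13), (638, -42)]
a 265 [(8, 38), (49, -48), (50, 52), (92, -37), (93, -26), (468, 43), (536, -56), (560, 28)]
b 220 [(18, -49), (20, 54), (72, -32), (77, 36), (78, 32), (538, 37), (617, -35), (618, -44)]
```

```bash
python3 - <<'E'
from h import *
import pickle
from scipy.optimize import least_squares
im,cw,c=pickle.load(open("slots.pkl","rb")); D=pickle.load(open("ter.pkl","rb"))
S=(cw,c); A=D[0][1:]; B=D[1][1:]
wall=[(S,p) for p in [(180,259.3),(240,259),(320,258.5),(400,257.8),(460,257.5)]]+[(A,p) for p in [(240,345),(320,344),(400,343)]]+[(B,p) for p in [(240,322),(320,321),(400,320)]]
edge=[(S,p) for p in [(130,164.5),(240,163.5),(320,162.5),(400,162.5),(520,161.5)]]+[(A,p) for p in [(200,255.5),(320,254.5),(450,252.5)]]+[(B,p) for p in [(205,208.5),(320,206.5),(520,204.5)]]
ys=[-.136,-.1235,-.0795,-.0665,-.0065,.0065,.0505,.0635,.1235,.136]; us=[175.8,189.7,237,250.7,316,330,376.7,391.3,454.8,471.3]
pts=[(S,(u,259.3-1.8*(u-180)/280),y) for u,y in zip(us,ys)]
def loc(p,q):
    C,uv=p; w=onplane(uv,q[3],*C); d=w[:2]-q[:2]; a=q[2]; return np.array([np.cos(a)*d[0]+np.sin(a)*d[1],-np.sin(a)*d[0]+np.cos(a)*d[1]])
def f(q):
    return np.r_[[loc(p,q)[0]+.005 for p in wall],[loc(p,q)[0]+.115 for p in edge],[loc((C,uv),q)[1]-y for C,uv,y in pts]]
for fixed in (0,1):
    r=least_squares((lambda q:f(np.r_[q[:3],.018])) if fixed else f,[.65,-.02,-.1,.018],x_scale=[.01,.01,.1,.01])
    print(r.x.round(4),np.degrees(r.x[2]).round(2),(r.fun*1000).round(1))
q=np.r_[r.x[:3],.018]; json.dump(list(q),open("ter.json","w"))
E
```

```text
[ 0.6639 -0.0184 -0.1019  0.0184] -5.84 [ 0.1  0.3  0.3  0.   0.2  0.3  0.2  0.1  0.2  0.1 -0.  -0.6 -0.7 -0.9
 -0.3 -0.3 -0.   0.6  0.2  0.4 -0.1  0.2 -0.4  0.   0.1 -0.2  0.4  0.4
 -0.4  0.1 -1.3  1.4]
[ 0.6642 -0.0185 -0.102   0.018 ] -5.85 [ 0.4  0.5  0.5  0.3  0.4  0.3  0.1  0.1  0.1 -0.  -0.1 -0.6 -0.6 -0.9
 -0.3 -0.3 -0.2  0.4  0.   0.2 -0.3 -0.  -0.7 -0.2 -0.1 -0.3  0.4  0.4
 -0.3  0.2 -1.1  1.6]
```

```bash
cat >> h.py <<'E'
def blobs(im,cw,c,z,near,rad=.06,amin=150):
    """dark grey blob whose centre lies near a place; returns minAreaRect corners in px"""
    hsv=cv2.cvtColor(im,cv2.COLOR_RGB2HSV); m=((hsv[:,:,1]<70)&(hsv[:,:,2]>45)&(hsv[:,:,2]<135)).astype(np.uint8)
    cen=project(np.r_[near,z],cw,c); edge=project(np.r_[near[0]+rad,near[1],z],cw,c); k=np.zeros_like(m); cv2.circle(k,tuple(int(v) for v in cen),int(np.linalg.norm(edge-cen)),1,-1)
    m=cv2.morphologyEx(m*k,cv2.MORPH_CLOSE,np.ones((5,5),np.uint8)); m=cv2.morphologyEx(m,cv2.MORPH_OPEN,np.ones((3,3),np.uint8))
    cs,_=cv2.findContours(m,cv2.RETR_EXTERNAL,cv2.CHAIN_APPROX_NONE)
    return max(cs,key=cv2.contourArea) if cs else None
def plate(near,views,z=.008):
    """views: list of snaps. Returns per view (centre xy, yaw of long axis deg, long, short) + triangulated centre"""
    out=[];rays=[]
    for im,cw,c in views:
        b=blobs(im,cw,c,z,near)
        if b is None: out.append(None); continue
        w=np.array([onplane(p[0]+0.0,z,cw,c)[:2] for p in b])*1000
        (cx,cy),(a,h),an=cv2.minAreaRect(w.astype(np.float32))
        if a<h: a,h,an=h,a,an+90
        an=(an+90)%180-90
        out.append((np.array([cx,cy])/1000,an,a,h)); rays.append(ray(project(np.r_[cx/1000,cy/1000,z],cw,c),cw,c))
    return out,meet(rays)[0]
E
python3 - <<'E'
from h import *
import pickle
V=[]
for i,p in enumerate([(0.53,-0.26,0.20),(0.53,-0.30,0.15)]):
    robot.move_to(p,down(174)); V.append(snap("wrist")); save(f"wr{i}",V[-1][0])
    for l in ("plate_wide_1",): print(l,[([round(float(v)) for v in d["rect"]],round(d["p"],2)) for d in recognise(l,"wrist")])
for n in ((.433,-.275),(.563,-.298)):
    o,p=plate(n,V); print(o,p.round(4))
for yaw in (0,180,90,-90,-6):
  for q in ((.43,-.3,.02),(.59,-.3,.02),(.59,.3,.02),(.45,.27,.02),(.64,0,.04)):
    try: r=robot.inverse_kinematics(q,down(yaw)); print(yaw,q,None if r is None else np.round(r))
    except Exception as e: print(yaw,q,e)
print(robot.current_time_s())
E
```

```text
plate_wide_1 [([284, 257, 70, 95], 0.95), ([291, 111, 101, 70], 0.63)]
plate_wide_1 [([329, 276, 90, 113], 0.94), ([346, 100, 123, 87], 0.78)]
[(array([ 0.43510031, -0.27656943]), 84.17489624023438, 83.47689819335938, 54.972618103027344), (array([ 0.43481558, -0.27673248]), 84.0540771484375, 83.76862335205078, 55.351898193359375)] [ 0.4349 -0.2767  0.007 ]
[(array([ 0.56632544, -0.30267062]), -17.840721130371094, 83.96305084228516, 55.58170700073242), (array([ 0.56630145, -0.30276028]), -17.743629455566406, 84.09937286376953, 55.63371276855469)] [ 0.5665 -0.3028  0.0074]
0 (0.43, -0.3, 0.02) [ 31.  29.   2. 106.  -2.  45. -55.]
0 (0.59, -0.3, 0.02) [ 23.  42.   4.  82.  -3.  56. -62.]
0 (0.59, 0.3, 0.02) [ -27.   42.   -3.   82.    2.   56. -120.]
0 (0.45, 0.27, 0.02) [ -25.   29.  -11.  106.    7.   45. -129.]
0 (0.64, 0, 0.04) [ -2.  38.   1.  86.  -1.  56. -91.]
180 (0.43, -0.3, 0.02) [ 59.  34. -35. 105.  25.  49. 102.]
180 (0.59, -0.3, 0.02) [ 46.  47. -34.  81.  28.  60.  96.]
180 (0.59, 0.3, 0.02) [ -4.  49. -43.  81.  35.  63.  38.]
180 (0.45, 0.27, 0.02) [ -0.  37. -45. 105.
[... 272 characters left out ...]
[-13.  32. -27. 105.  19.  47. -49.]
90 (0.64, 0, 0.04) [ 10.  40. -18.  85.  13.  57. -11.]
-90 (0.43, -0.3, 0.02) [ 75.  46. -62. 105.  47.  60. 175.]
-90 (0.59, -0.3, 0.02) [ 59.  58. -62.  81.  52.  72. 172.]
-90 (0.59, 0.3, 0.02) [ -0.  52. -49.  81.  41.  66. 125.]
-90 (0.45, 0.27, 0.02) [  8.  44. -58. 105.  44.  58. 111.]
-90 (0.64, 0, 0.04) [ 29.  50. -52.  84.  41.  67. 150.]
-6 (0.43, -0.3, 0.02) [ 26.  29.   9. 106.  -6.  45. -58.]
-6 (0.59, -0.3, 0.02) [ -9.  58.  64.  84. -54.  72. -35.]
-6 (0.59, 0.3, 0.02) [ -30.   42.    3.   82.   -2.   56. -123.]
-6 (0.45, 0.27, 0.02) [ -28.   29.   -6.  106.    4.   45. -133.]
-6 (0.64, 0, 0.04) [-38.  55.  64.  87. -51.  71. -62.]
6.9083
```

View pics/wr0.png

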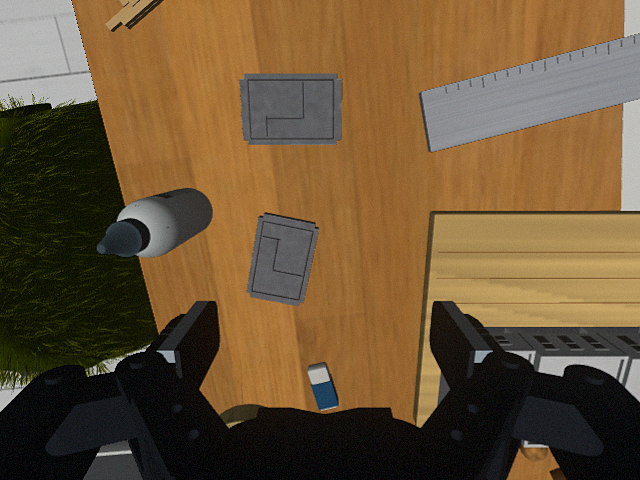

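```bash
cat >> h.py <<'E'
def tx(yaw): a=np.radians(yaw); return np.array([np.cos(a),np.sin(a)])
def grasp(c,yaw,width,off=.025,touch=True,ztip=None,force=60,hover=.10):
    g=np.r_[c[:2]+off*tx(yaw),0]; fingers.gripper_to((width+.010)/.085)
    robot.move_to(g+[0,0,hover],down(yaw))
    if ztip is None:
        robot.line_to(g+[0,0,.035],velocity=.15)
        hit=robot.line_to(g+[0,0,-.0],velocity=.03,f_stop=4); z=robot.current_tool_pos()[2]; print("touch",hit,round(z,4))
        robot.line_to(g+[0,0,z+.003],velocity=.05); ztip=z+.003
    else: robot.line_to(g+[0,0,ztip],velocity=.15)
    fingers.gripper_to(0,force); print("gap mm",round(robot.current_finger_gap()*85,1),"F",round(robot.current_gripper_force(),1),"t",robot.current_time_s())
    return g,ztip
E
python3 - <<'E'
from h import *
g,z=grasp(np.array([.5664,-.3027]),162.2,.056)
robot.line_to(g+[0,0,z+.06]); print(robot.current_finger_gap()*85,robot.current_contact_force().round(2),robot.current_time_s())
im,cw,c=snap("wrist"); save("held",im)
E
```

```text
touch True 0.0105
gap mm 53.7 F 63.4 t 9.4583
53.58600732312436 [ 0.04  0.73 -0.5 ] 10.0083
```

View pics/held.png

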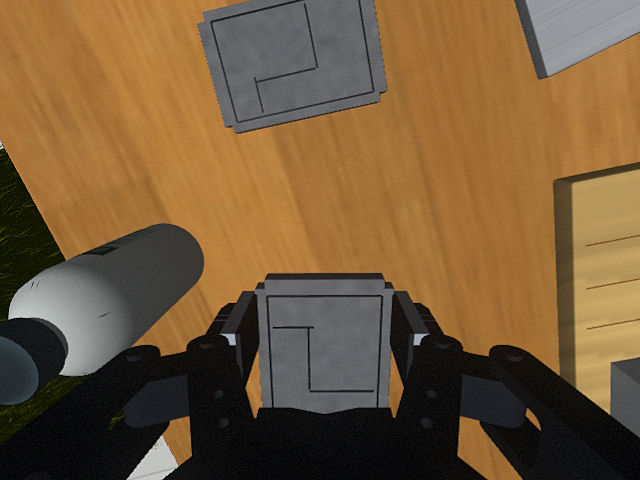

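```bash
cat >> h.py <<'E'
TER=json.load(open("ter.json"))
YT=np.degrees(TER[2])+180
def t2w(x,y,z=0):
    a=TER[2]; return np.array([TER[0]+np.cos(a)*x-np.sin(a)*y,TER[1]+np.sin(a)*x+np.cos(a)*y,z])
def w2t(p):
    a=TER[2]; d=np.array(p[:2])-TER[:2]; return np.array([np.cos(a)*d[0]+np.sin(a)*d[1],-np.sin(a)*d[0]+np.cos(a)*d[1]])
def insert(y,zt,width):
    robot.move_to(t2w(-.084,y,.09),down(YT)); print("gap",round(robot.current_finger_gap()*85,1))
    z=.018+zt+.0015; robot.line_to(t2w(-.084,y,z),f_stop=10)
    hit=robot.line_to(t2w(-.020,y,z),velocity=.08,f_stop=10); print("ins hit",hit,w2t(robot.current_tool_pos()).round(4),"gap",round(robot.current_finger_gap()*85,1),robot.current_contact_force().round(1))
    return hit
def push(y,width):
    fingers.gripper_to((width+.010)/.085); p=robot.current_tool_pos(); x=w2t(p)[0]
    robot.line_to(t2w(min(x-.043,-.063),y,p[2]+.001)); robot.line_to(t2w(min(x-.043,-.063),y,.039)); fingers.gripper_to(0)
    robot.line_to(t2w(-.022,y,.037),velocity=.1,f_stop=12)
    hit=robot.line_to(t2w(.0,y,.037),velocity=.03,f_stop=8); print("push hit",hit,w2t(robot.current_tool_pos()).round(4),robot.current_contact_force().round(1),robot.current_time_s())
    robot.line_to(t2w(-.06,y,.05))
E
python3 - <<'E'
from h import *
y=-.0365
if not insert(y,.0135,.056): push(y,.056); robot.line_to(t2w(-.11,y,.12)); im,cw,c=snap("wrist"); save("ins1",im)
print(robot.current_time_s())
E
```

```text
gap 54.4
ins hit True [-0.0847 -0.0398] gap 53.8 [-1.7  0.   4.4]
11.7333
```

```bash
python3 -c "
import cv2;im=cv2.imread('pics/ins1.png')
cv2.imwrite('pics/ins1c.png',cv2.convertScaleAbs(im,alpha=1.5))"
```

```text
[ WARN:0@0.009] global loadsave.cpp:275 findDecoder imread_('pics/ins1.png'): can't open/read file: check file path/integrity
Traceback (most recent call last):
cv2.error: OpenCV(4.12.0) /io/opencv/modules/imgcodecs/src/loadsave.cpp:1146: error: (-215:Assertion failed) !_img.empty() in function 'imwrite'
```

```bash
python3 - <<'E'
from h import *
print(robot.current_tool_pos(),robot.current_eef_rot(),t2w(-.084,-.0365,.033),robot.current_contact_force(),robot.current_finger_gap()*85,robot.current_dq().round(2))
im,cw,c=snap("wrist"); save("ins1",cv2.convertScaleAbs(im,alpha=1.5))
E
```

```text
[ 0.57584873 -0.04941635  0.03168387] [-179.82481592   -0.60129007  173.91799213] [ 0.57688391 -0.04624871  0.033     ] [-1.73635889  0.00641084  4.41545018] 53.828718063372484 [ 0.24 -0.19 -0.13  0.39  0.1  -0.5  -0.12]
```

View pics/ins1.png

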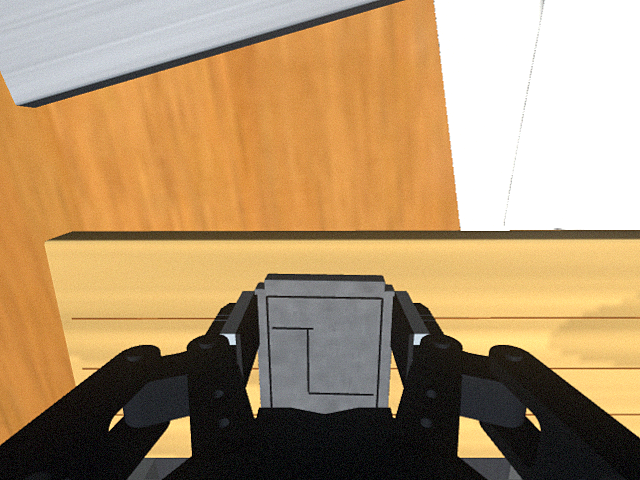

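```bash
python3 - <<'E'
from h import *
t=t2w(-.084,-.0365,.038)
robot.line_to(t,down(YT),velocity=.05); 
for _ in range(3):
    print((robot.current_tool_pos()-t).round(4),robot.current_eef_rot().round(2),robot.current_contact_force().round(2)); robot.pause(.2)
E
```

```text
[ 0.0001 -0.0007  0.0001] [-1.7999e+02  2.0000e-02  1.7409e+02] [-0.78 -0.51 -0.87]
[-0.0003 -0.0002 -0.0003] [-1.7999e+02 -3.0000e-02  1.7414e+02] [-0.97 -0.12  0.09]
[-0.0001  0.     -0.0002] [ 1.8000e+02 -2.0000e-02  1.7416e+02] [ 0.67  0.46 -1.72]
```

```bash
python3 - <<'E'
s=open("h.py").read()
s=s.replace("z=.018+zt+.0015; robot.line_to(t2w(-.084,y,z),f_stop=10)","z=.018+zt+.002; robot.line_to(t2w(-.084,y,z),down(YT),velocity=.1); robot.pause(.3)")
s=s.replace("robot.line_to(t2w(-.020,y,z),velocity=.08,f_stop=10)","robot.line_to(t2w(-.020,y,z),velocity=.06,f_stop=12)")
s=s.replace("robot.line_to(t2w(-.022,y,.037),velocity=.1,f_stop=12)","robot.pause(.2); robot.line_to(t2w(-.022,y,.037),velocity=.08); robot.pause(.2)")
open("h.py","w").write(s)
E
python3 - <<'E'
from h import *
y=-.0365
if not insert(y,.0135,.056): push(y,.056); robot.line_to(t2w(-.13,y,.12)); robot.pause(.3); im,cw,c=snap("wrist"); save("ins2",cv2.convertScaleAbs(im,alpha=1.5))
print(robot.current_time_s())
E
```

```text
gap 53.7
ins hit False [-0.0204 -0.0365] gap 53.5 [-0.3  1.  -0.1]
push hit True [-0.0202 -0.0366] [ 0.2 -0.3 -0.2] 18.2583
19.8417
```

View pics/ins2.png

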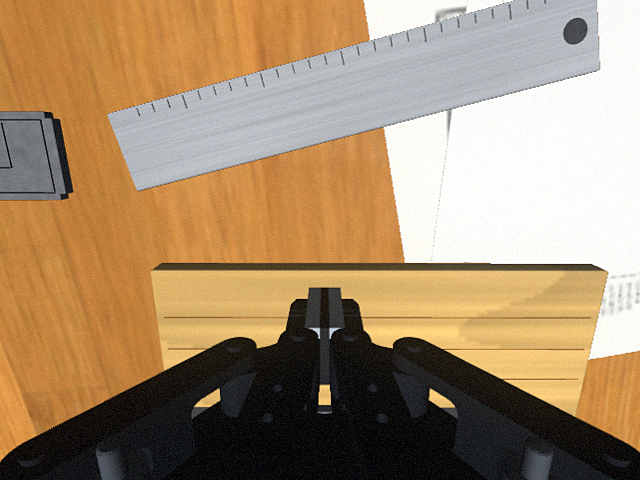

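```bash
cat >> h.py <<'E'
def look(name,y=-.02,crop=True):
    robot.move_to((.52,y,.15),[180,35,173.5]); robot.pause(.4); v=snap("wrist"); im=v[0]
    P=[project(t2w(x,yy,.018),*v[1:]) for x,yy in ((-.06,-.14),(-.06,.14))]; g=cv2.convertScaleAbs(im[200:300,130:510],alpha=1.9)
    save(name,cv2.resize(g,(800,210),interpolation=cv2.INTER_CUBIC)); return v
E
python3 - <<'E'
from h import *
fingers.gripper_to(.9)
v=look("chk1",0.0); print(robot.current_time_s())
E
```

```text
21.7917
```

View pics/chk1.png

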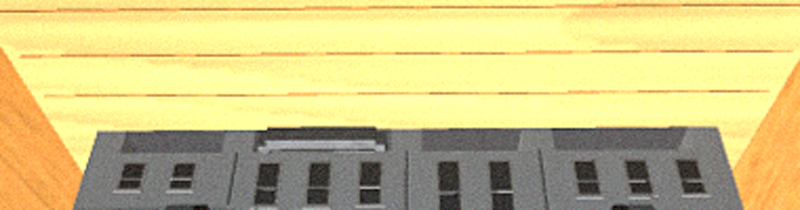

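```bash
cat >> h.py <<'E'
def push2(y,x0=-.032,f=20):
    fingers.gripper_to(0); robot.move_to(t2w(x0-.02,y,.09),down(YT)); robot.line_to(t2w(x0-.02,y,.037),velocity=.1); robot.pause(.4); robot.line_to(t2w(x0,y,.037),velocity=.05); robot.pause(.3)
    f0=robot.current_contact_force(); hit=robot.line_to(t2w(.002,y,.037),velocity=.02,f_stop=f); p=robot.current_tool_pos(); print("push",hit,w2t(p).round(4),round(p[2],4),(robot.current_contact_force()-f0).round(1),robot.current_time_s())
    robot.line_to(t2w(-.05,y,.045),velocity=.1); robot.line_to(t2w(-.06,y,.1))
E
python3 - <<'E'
from h import *
push2(-.0365)
fingers.gripper_to(.9); v=look("chk2",0.0)
E
```

```text
push True [-0.0201 -0.0363] 0.0353 [-1.1 -0.   4.7] 26.2417
```

View pics/chk2.png

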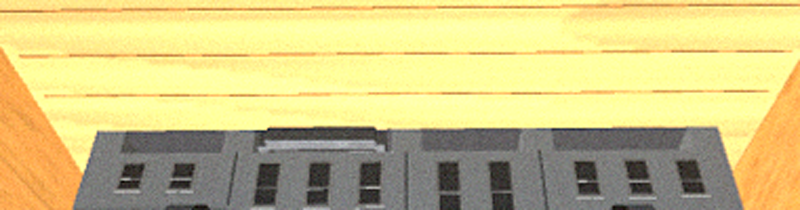

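```bash
cat >> h.py <<'E'
def push3(y,x0=-.040,f=15,p=10,z=.038,xe=-.0180):
    o=[180,p,YT]; fingers.gripper_to(0); robot.move_to(t2w(x0-.015,y,.09),o); robot.line_to(t2w(x0-.015,y,z),velocity=.1); robot.pause(.3)
    robot.line_to(t2w(-.026,y,z),velocity=.06); robot.pause(.3)
    f0=robot.current_contact_force(); hit=robot.line_to(t2w(xe,y,z),velocity=.015,f_stop=f); robot.pause(.2); q=robot.current_tool_pos(); print("push",hit,w2t(q).round(4),round(q[2],4),(robot.current_contact_force()-f0).round(1),robot.current_time_s())
    robot.line_to(t2w(-.05,y,z+.006),velocity=.1); robot.line_to(t2w(-.06,y,.1))
E
python3 - <<'E'
from h import *
push3(-.0365)
fingers.gripper_to(.9); v=look("chk3",0.0)
E
```

```text
push False [-0.0184 -0.0365] 0.0378 [-2.3  0.8 -0.4] 33.3
```

View pics/chk3.png

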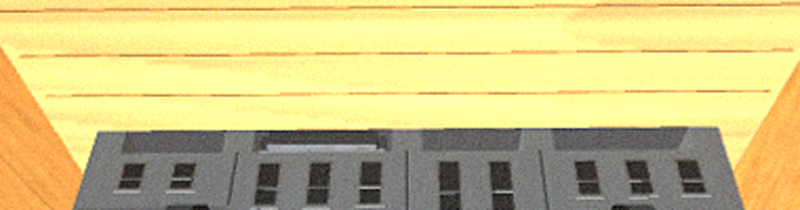

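```bash
cat >> h.py <<'E'
def heldrow():
    im=snap("wrist")[0]; hsv=cv2.cvtColor(im,cv2.COLOR_RGB2HSV)[:, 314:334].astype(float).mean(1)
    r=[i for i in range(225,340) if hsv[i,1]<90 and 45<hsv[i,2]<140]; return r[:1]
def release(width,y):
    fingers.gripper_to((width+.010)/.085); p=robot.current_tool_pos(); robot.line_to(t2w(-.066,y,p[2]+.001)); robot.line_to(t2w(-.07,y,.08))
def flush():
    robot.move_to((.52,0,.15),[180,35,173.5]); robot.pause(.4); im,cw,c=snap("wrist"); g=cv2.cvtColor(im,cv2.COLOR_RGB2GRAY).astype(np.float32); r={}
    for n,y in SLOT.items():
        xs=np.arange(-.03,.004,.0005); pr=np.array([np.mean([g[tuple(np.round(project(t2w(x,y+d,.018),cw,c)[::-1]).astype(int))] for d in np.linspace(-.014,.014,9)]) for x in xs])
        r[n]=round(float(xs[np.argmin(np.convolve(np.diff(pr),np.ones(2),'same'))]*1000),1)
    return r
SLOT=dict(wl=.0935,nl=.0285,wr=-.0365,nr=-.1015)
def do(near,yawhint,width,slot,zt,views):
    V=[]
    for p in views: robot.move_to(p,down(174)); robot.pause(.3); V.append(snap("wrist"))
    o,p=plate(near,V); print([(a[0].round(4),round(a[1],1),round(a[2],1),round(a[3],1)) for a in o if a],p.round(4))
    a=o[-1]; assert abs(a[2]-84)<3 and abs(a[3]-width*1000)<3,"size"; assert abs(p[2]-.008)<.005
    yaw=min((a[1],a[1]+180,a[1]-180),key=lambda q:abs(q-yawhint)); print("yaw",yaw)
    g,z=grasp(a[0],yaw,width,ztip=zt); robot.line_to(g+[0,0,z+.07]); robot.pause(.2); print("row",heldrow())
    y=SLOT[slot]
    hit=insert(y,z,width); print("row",heldrow())
    if hit or robot.current_finger_gap()*.085<width-.006: print("STOP"); return
    release(width,y); push3(y,x0=-.052); print(flush(),robot.current_time_s())
E
python3 - <<'E'
from h import *
print(flush())
do((.435,-.2767),84,.056,"wl",.0135,[(.50,-.24,.20),(.50,-.27,.15)])
E
```

```text
{'wl': -4.5, 'nl': -5.5, 'wr': -4.5, 'nr': -5.0}
[(array([ 0.4492, -0.2558]), 84.2, 70.6, 54.5), (array([ 0.4491, -0.2561]), 84.1, 70.2, 55.4)] [ 0.4493 -0.256   0.0053]Traceback (most recent call last):
  File "<stdin>", line 3, in <module>
  File "h.py", line 103, in do
    a=o[-1]; assert abs(a[2]-84)<3 and abs(a[3]-width*1000)<3,"size"; assert abs(p[2]-.008)<.005
                    ^^^^^^^^^^^^^^^^^^^^^^^^^^^^^^^^^^^^^^^^^
AssertionError: size
```

```bash
python3 - <<'E'
s=open("h.py").read()
s=s.replace("        b=blobs(im,cw,c,z,near)\n","""        for _ in range(4):
            b=blobs(im,cw,c,z,near)
            if b is not None: near=np.mean([onplane(p[0],z,cw,c)[:2] for p in b],axis=0)
""")
open("h.py","w").write(s)
E
python3 - <<'E'
from h import *
do((.4492,-.256),84,.056,"wl",.0135,[(.50,-.24,.20),(.50,-.27,.15)])
E
```

```text
[(array([ 0.45  , -0.2493]), 84.0, 83.7, 55.3), (array([ 0.4501, -0.2494]), 84.1, 83.7, 54.7)] [ 0.4501 -0.2493  0.0071]
yaw 84.140869140625
gap mm 53.7 F 63.5 t 42.7417
row [277]
gap 54.1
ins hit False [-0.0204  0.0936] gap 53.4 [ 0.1 -0.5 -0.6]
row [277]
push False [-0.0183  0.0935] 0.0378 [-1.6  0.  -1. ] 52.3
{'wl': -4.5, 'nl': -5.0, 'wr': -4.0, 'nr': -5.0} 54.3833
```

```bash
python3 - <<'E'
from h import *
do((.575,.292),122,.040,"nl",None,[(.58,.24,.20),(.60,.25,.16)])
E
```

```text
[(array([0.5763, 0.2896]), -65.1, 83.4, 40.4), (array([0.5763, 0.2895]), -65.0, 83.5, 40.7)] [0.5758 0.2892 0.0107]
yaw 114.95266151428223
touch True 0.0141
gap mm 37.6 F 60.4 t 59.7417
row [274]
gap 38.0
ins hit False [-0.0204  0.0286] gap 37.7 [-0.1  0.1 -1.2]
row [274]
push False [-0.0184  0.0285] 0.0378 [-1.9  1.1 -1.4] 69.1083
{'wl': -4.0, 'nl': -5.0, 'wr': -4.0, 'nr': -5.0} 71.1833
```

```bash
python3 - <<'E'
from h import *
do((.445,.272),152,.040,"nr",.0171,[(.50,.24,.20),(.50,.25,.16)])
E
```

```text
[(array([0.4461, 0.2698]), -24.9, 83.7, 39.7), (array([0.4462, 0.2698]), -24.9, 83.9, 39.7)] [0.4461 0.2698 0.0086]
yaw 155.0779571533203
gap mm 37.2 F 60.6 t 75.1417
row [271]
gap 37.6
ins hit False [-0.0202 -0.1015] gap 37.2 [ 0.2  1.1 -0.3]
row [271]
push False [-0.0184 -0.1015] 0.0377 [-3.5  0.7  1.3] 84.8167
{'wl': -4.0, 'nl': -5.0, 'wr': -4.0, 'nr': -5.0} 86.9083
```

```bash
cat >> h.py <<'E'
def bar(v,z=.010,near=None):
    im,cw,c=v; hsv=cv2.cvtColor(im,cv2.COLOR_RGB2HSV); m=((hsv[:,:,1]<60)&(hsv[:,:,2]>100)&(hsv[:,:,2]<178)).astype(np.uint8)
    m=cv2.morphologyEx(m,cv2.MORPH_OPEN,np.ones((5,5),np.uint8)); m=cv2.morphologyEx(m,cv2.MORPH_CLOSE,np.ones((9,9),np.uint8))
    out=[]
    for k in cv2.findContours(m,cv2.RETR_EXTERNAL,cv2.CHAIN_APPROX_NONE)[0]:
        if cv2.contourArea(k)<2000: continue
        w=np.array([onplane(p[0],z,cw,c)[:2] for p in k])*1000
        (x,y),(a,h),an=cv2.minAreaRect(w.astype(np.float32))
        if a<h: a,h,an=h,a,an+90
        out.append((abs(a-300)+abs(h-50),np.array([x,y])/1000,(an+90)%180-90 if abs((an+90)%180-90)<0 else an%180,a,h))
    return sorted(out,key=lambda o:o[0])[:2]
E
python3 - <<'E'
from h import *
import pickle
D=pickle.load(open("ter.pkl","rb")); h=cv2.cvtColor(D[0][0],cv2.COLOR_RGB2HSV)
print(h[140,300],h[110,400],h[175,200],h[220,400],h[90,340],h[75,340])
V=[]
for p in ((.43,-.01,.26),(.45,-.01,.21)):
    robot.move_to(p,down(174)); robot.pause(.3); V.append(snap("wrist")); b=bar(V[-1]); print(b)
if all(b is not None for b in V):
    P=[project(np.r_[bar(v)[0][1],.010],*v[1:]) for v in V]; print(meet([ray(p,*v[1:]) for p,v in zip(P,V)]))
print(robot.current_time_s())
E
```

```text
[109  19 109] [ 90   7 108] [135  13 116] [ 30   3 151] [  5  10 150] [ 45   7 151]
[(480.0514831542969, array([0.40753125, 0.06707179]), 73.66681671142578, 433.79754638671875, 396.2539367675781)]
[(420.0018615722656, array([0.44468195, 0.04457384]), 80.9876480102539, 421.5700378417969, 348.43182373046875)]
(array([ 0.33974319, -0.03473311,  0.5501414 ]), np.float64(0.00020811773937101188))
88.9083
```

Threshold between bar (V≈110) and paper (V≈150).

```bash
sed -i 's/hsv\[:,:,2\]>100)&(hsv\[:,:,2\]<178)/hsv[:,:,2]>85)\&(hsv[:,:,2]<132)/' h.py; python3 - <<'E'
from h import *
V=[]
for p in ((.43,-.01,.26),(.45,-.01,.21)):
    robot.move_to(p,down(174)); robot.pause(.3); V.append(snap("wrist")); print(bar(V[-1]))
P=[project(np.r_[bar(v)[0][1],.010],*v[1:]) for v in V]; print(meet([ray(p,*v[1:]) for p,v in zip(P,V)]))
print(robot.current_time_s())
E
```

```text
[(13.03426742553711, array([ 0.43603668, -0.02129095]), 98.26580047607422, 288.8178405761719, 48.147891998291016)]
[(2.5848846435546875, array([ 0.43532428, -0.01703873]), 98.36600685119629, 298.37664794921875, 49.03846740722656)]
(array([ 0.42897529, -0.01756643,  0.04654727]), np.float64(0.0020534257266443374))
90.275
```

```bash
python3 - <<'E'
from h import *
V=[]
for p in ((.46,-.05,.21),(.42,.02,.22),(.46,.02,.20)):
    robot.move_to(p,down(174)); robot.pause(.4); V.append(snap("wrist")); print(bar(V[-1]))
P=[project(np.r_[bar(v)[0][1],.010],*v[1:]) for v in V]; print(meet([ray(p,*v[1:]) for p,v in zip(P,V)]))
print(robot.current_time_s())
E
```

```text
[]
[(1.8186683654785156, array([ 0.43504083, -0.01698326]), 98.46508598327637, 298.5163269042969, 49.66500473022461)]
[(8.011665344238281, array([ 0.43128064, -0.01745956]), 98.31967163085938, 298.86138916015625, 56.87305450439453)]Traceback (most recent call last):
  File "<stdin>", line 5, in <module>
IndexError: list index out of range
```

```bash
python3 - <<'E'
from h import *
g,z=grasp(np.array([.4351,-.0170]),98.4,.050,off=0,ztip=None,force=90)
robot.line_to(g+[0,0,z+.08]); robot.pause(.2); print("gap",robot.current_finger_gap()*85)
yb=YT-90
robot.move_to(t2w(-.060,0,.10),down(yb)); robot.pause(.3); print("gap",robot.current_finger_gap()*85, robot.current_contact_force().round(1))
robot.line_to(t2w(-.060,0,.018+z+.004),down(yb),velocity=.08); robot.pause(.3)
f0=robot.current_contact_force(); hit=robot.line_to(t2w(-.060,0,.018+z-.002),velocity=.02,f_stop=5); print(hit,robot.current_tool_pos().round(4),(robot.current_contact_force()-f0).round(1))
fingers.gripper_to(.060/.085); robot.line_to(t2w(-.060,0,.10)); print(z,robot.current_time_s())
E
```

```text
touch True 0.0119
gap mm 46.9 F 92.1 t 96.2
gap 47.001245954886606
gap 47.26326725474821 [ 0.1  0.3 -2.9]
True [ 0.6051 -0.0124  0.0355] [-1.3 -0.4  9.3]
0.01493402952988556 100.45
```

```bash
cat >> h.py <<'E'
def barcheck():
    robot.move_to((.45,-.01,.24),down(174)); robot.pause(.4); v=snap("wrist"); b=bar(v,z=.028)
    for o in b: print("bar t:",w2t(o[1]).round(4),"yaw rel",round((o[2]-np.degrees(TER[2])-90+90)%180-90,2),"size",round(o[3]),round(o[4]))
E
python3 - <<'E'
from h import *
barcheck()
# push with open fingers
fingers.gripper_to(.9)
robot.move_to(t2w(-.118,0,.09),down(YT)); robot.line_to(t2w(-.118,0,.032),velocity=.1); robot.pause(.4)
robot.line_to(t2w(-.085,0,.032),velocity=.05); robot.pause(.3)
f0=robot.current_contact_force(); hit=robot.line_to(t2w(-.058,0,.032),velocity=.02,f_stop=12); robot.pause(.1); print(hit,w2t(robot.current_tool_pos()).round(4),robot.current_tool_pos()[2],(robot.current_contact_force()-f0).round(1))
robot.line_to(t2w(-.10,0,.04)); robot.line_to(t2w(-.11,0,.1))
barcheck(); print(flush(),robot.current_time_s())
E
```

```text
bar t: [-0.0602 -0.0139] yaw rel -0.12 size 177 48
True [-0.0678 -0.0004] 0.03053109366213321 [ 2.3  0.6 -0.6]
bar t: [-0.0305 -0.0141] yaw rel -0.15 size 245 48
{'wl': -18.5, 'nl': -28.5, 'wr': -14.5, 'nr': -4.0} 110.2
```

```bash
python3 - <<'E'
from h import *
fingers.gripper_to(.9)
for y in (.06,-.06):
    robot.move_to(t2w(-.10,y,.09),down(YT)); robot.line_to(t2w(-.10,y,.032),velocity=.1); robot.pause(.3)
    robot.line_to(t2w(-.076,y,.032),velocity=.05); robot.pause(.3)
    f0=robot.current_contact_force(); hit=robot.line_to(t2w(-.055,y,.032),velocity=.015,f_stop=20); print(hit,w2t(robot.current_tool_pos()).round(4),(robot.current_contact_force()-f0).round(1))
    robot.line_to(t2w(-.09,y,.04)); robot.line_to(t2w(-.10,y,.09))
robot.move_to((.42,.16,.26),down(150)); robot.pause(.3)
im,_,_=snap("top"); s=cam("side"); t=cam("top")
W=[([round(float(v)) for v in d["rect"]],round(d["p"],2)) for d in recognise("weight","top")]; print("top",W)
snap("side"); print("side",[([round(float(v)) for v in d["rect"]],round(d["p"],2)) for d in recognise("weight","side")])
for w in W: q=onplane(w[0][:2],.02,*t); print(w[0][:2],q.round(3)[:2],"r",round(np.hypot(*q[:2]),3))
save("final_crop",cv2.resize(im[110:430,140:410],None,fx=1.87,fy=1.87,interpolation=cv2.INTER_CUBIC)); print(robot.current_time_s())
E
```

```text
True [-0.0671  0.0601] [1.  1.5 0.2]
True [-0.0672 -0.0599] [-0.3  1.3 -0.9]
top [([251, 402, 24, 22], 0.96), ([173, 301, 26, 21], 0.95), ([289, 340, 24, 28], 0.92), ([189, 339, 24, 21], 0.8)]
side [([401, 346, 22, 29], 0.98), ([251, 350, 26, 27], 0.9), ([301, 360, 24, 26], 0.84), ([366, 294, 22, 24], 0.67)]
[251, 402] [0.225 0.293] r 0.369
[173, 301] [0.508 0.372] r 0.629
[289, 340] [0.314 0.163] r 0.354
[189, 339] [0.41  0.368] r 0.551
121.0583
```

View pics/final_crop.png

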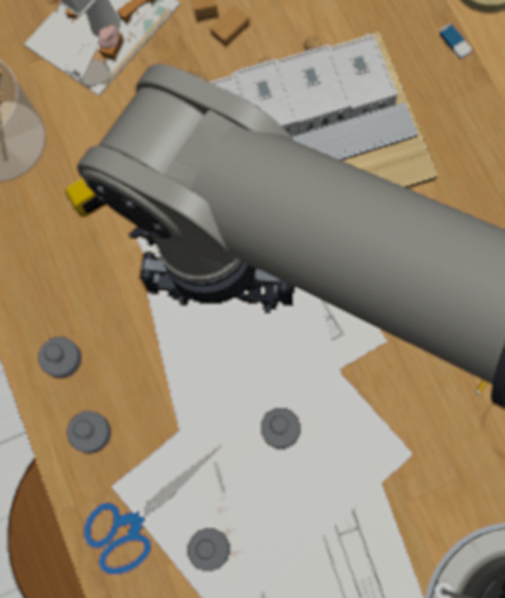

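```bash
python3 - <<'E'
from h import *
W=np.array([.510,.374]); rays=[]
for dx,z in ((0,.20),(.0,.15),(-.06,.18)):
    p=W-.0712*tx(174)+[dx,0]; robot.move_to(np.r_[p,z],down(174)); robot.pause(.4); v=snap("wrist"); im,cw,c=v
    b=blobs(im,cw,c,.027,W,rad=.05); (u,w),r=cv2.minEnclosingCircle(b); rr=ray((u,w),cw,c); rays.append(rr); q=onplane((u,w),.027,cw,c)
    print((round(u),round(w)),q[:2].round(4),"diam mm",round(2*r/c["mtx"][0,0]*(cw[2,3]-.02)*1000,1),[([round(float(x)) for x in d["rect"]],round(d["p"],2)) for d in recognise("weight","wrist")])
    if dx==0: W=q[:2]
print(meet(rays),W,robot.current_time_s())
E
```

```text
(327, 139) [0.5122 0.3748] diam mm 53.3 [([327, 140, 57, 61], 0.86)]
(326, 136) [0.5124 0.3754] diam mm 53.6 [([326, 139, 73, 73], 0.98), ([309, 9, 58, 18], 0.6)]
(333, 213) [0.5114 0.3749] diam mm 48.1 [([320, 77, 65, 79], 0.88), ([22, 10, 43, 20], 0.8), ([334, 212, 58, 62], 0.55)]
(array([0.51228088, 0.37506423, 0.02287301]), np.float64(0.0003736001399443956)) [0.5123893  0.37540398] 124.2917
```

```bash
python3 - <<'E'
from h import *
g,z=grasp(np.array([.5123,.375]),YT,.055,off=0,ztip=.018,force=110)
robot.line_to(g+[0,0,.06],velocity=.1); robot.pause(.2); print("gap",robot.current_finger_gap()*85)
robot.line_to(g+[0,0,.13]); 
robot.move_to(t2w(-.033,0,.13),down(YT)); robot.pause(.4); print("gap",robot.current_finger_gap()*85,robot.current_gripper_force(),robot.current_contact_force().round(1))
robot.line_to(t2w(-.033,0,.055),down(YT),velocity=.08); robot.pause(.4)
f0=robot.current_contact_force(); hit=robot.line_to(t2w(-.033,0,.040),velocity=.015,f_stop=5); p=robot.current_tool_pos(); print(hit,w2t(p).round(4),p[2],(robot.current_contact_force()-f0).round(1),robot.current_time_s())
E
```

```text
gap mm 46.1 F 111.8 t 125.9917
gap 46.06839274647643
gap 45.99840873569389 113.26415447108957 [ 0.5  0.3 -3.7]
True [-0.033  0.   ] 0.04886152469970408 [-1.3  0.3 10.5] 131.325
```

```bash
python3 - <<'E'
from h import *
robot.pause(.3); print(robot.current_tool_pos().round(4),robot.current_contact_force().round(1),robot.current_eef_rot().round(2))
hit=robot.line_to(t2w(-.033,0,.0455),velocity=.01,f_stop=8); robot.pause(.2); p=robot.current_tool_pos(); print(hit,p.round(4),robot.current_contact_force().round(1))
E
```

```text
[ 0.6313 -0.0152  0.0488] [ 0.  -0.6  6.2] [ 1.7999e+02 -1.0000e-02  1.7415e+02]
True [ 0.6313 -0.0151  0.0489] [-1.3 -0.2  5. ]
```

```bash
python3 - <<'E'
from h import *
fingers.gripper_to(.066/.085); robot.pause(.2); p=t2w(-.033,0,0)
robot.line_to(p+[0,0,.13],velocity=.1)
robot.move_to((.52,-.02,.22),down(174)); robot.pause(.5); im,cw,c=snap("wrist")
print("wrist",[([round(float(x)) for x in d["rect"]],round(d["p"],2)) for d in recognise("weight","wrist")],"expect",[project(t2w(-.033,0,z),cw,c).round() for z in (.028,.074)])
t2=cam("top");s2=cam("side")
robot.move_to((.40,-.25,.30),down(90)); robot.pause(.3)
for n,cc in (("top",t2),("side",s2)):
    snap(n); print(n,[([round(float(x)) for x in d["rect"]],round(d["p"],2)) for d in recognise("weight",n)],"expect",[project(t2w(-.033,0,z),*cc).round() for z in (.028,.074)])
    for l in ("plate_wide_1","plate_narrow_1","straightedge","glue_bottle","tape_measure","eraser"): print(l,[([round(float(v)) for v in d["rect"]],round(d["p"],2)) for d in recognise(l,n)])
    print("bar ends expect",[project(t2w(-.03,y,.028),*cc).round() for y in (-.15,.15)])
barcheck(); print(robot.current_time_s())
E
```

```text
wrist [([342, 335, 55, 54], 0.58)] expect [array([341., 327.]), array([344., 354.])]
top [([290, 339, 22, 28], 0.98), ([250, 403, 26, 21], 0.69), ([190, 341, 22, 21], 0.68), ([305, 189, 21, 20], 0.57)] expect [array([303., 191.]), array([303., 183.])]
plate_wide_1 [([302, 192, 122, 50], 0.43)]
plate_narrow_1 []
straightedge [([301, 185, 140, 118], 0.75), ([303, 193, 118, 50], 0.55)]
glue_bottle [([300, 185, 144, 116], 0.64), ([458, 177, 15, 17], 0.5)]
tape_measure [([191, 214, 32, 25], 0.9)]
eraser [([384, 131, 13, 14], 0.63), ([301, 185, 145, 118], 0.6)]
bar ends expect [array([360., 172.]), array([245., 208.])]
side [([402, 344, 23, 27], 0.8), ([255, 224, 23, 20], 0.74), ([367, 294, 21, 21], 0.74), ([303, 361, 22, 25], 0.69), ([254, 234, 66, 66], 0.57), ([242, 238, 128, 94], 0.31)] expect [array([255., 229.]), array([254., 214.])]
plate_wide_1 [([241, 234, 129, 88], 0.4)]
plate_narrow_1 []
straightedge [([252, 234, 62, 70], 0.69)]
glue_bottle [([332, 155, 13, 45], 0.93), ([243, 236, 129, 92], 0.39)]
tape_measure [([191, 298, 19, 30], 0.78), ([257, 224, 20, 21], 0.63)]
eraser [([260, 183, 17, 7], 0.64)]
bar ends expect [array([276., 199.]), array([229., 263.])]
bar t: [-0.0304 -0.0696] yaw rel -0.19 size 102 49
bar t: [-0.0306  0.056 ] yaw rel -0.21 size 69 48
138.3667
```

```bash
python3 -c "
from station import robot,workorder
robot.pause(.5); print(workorder.close_job(), robot.current_time_s())"
```

```text
the job is handed in; nothing more can be done
the job is handed in; nothing more can be done
```

I handed the job in at about 139 s: all four plates are in their slots, the straightedge is flush along the front wall and the farthest weight stands upright on it; the last camera readings agree, and the glue bottle, tape measure and eraser read unmoved.

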